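# Hold the pearl tray level under the bench magnifier

### The job

First swing the bench magnifier's lens out towards you until its arm is fully against the stop. Then pick up, by its bar handle, the tray that has the loose pearl in its pocket, carry it so that the pearl never leaves the pocket and is never touched by the gripper, and present it under the magnifier: pocket centred beneath the lens and about 10 cm below it. Finish still holding the tray there, level and still, clear of the magnifier, with everything else on the bench left where it was.

Things in the scene. Friction and masses are not known exactly. Their poses are not given: they have to be found in the camera images.
- tray: Black plastic tray with the pearl, 160 to 250 g: square pan 92 x 92 mm, 6 mm deck, edge wall to 10 mm, round pocket 36 mm across and 2.5 mm deep in mid-deck. Aluminium bar handle towards the tray's own -x: 16 mm wide, 24 mm tall from the bench up, from 85 to 200 mm from the pan's centre, on a neck 22 mm wide, top 9 mm up. Origin: centre of the pan's underside; z up.
- tray_pocket (a point): Centre of the pocket floor of the tray with the pearl, 3.5 mm above the tray's underside.
- tray_grip (a point): Point inside the bar handle of that tray, 145 mm from the pan's centre, 12 mm above the underside (mid height of the 24 mm tall bar): a good place to grip, across the 16 mm width, from above.
- pearl_center (a point): Centre of the loose pearl: a white ball 20 mm across, 12 g, lying in the pocket, free to roll about 10 mm each way inside it; it hops over the 2.5 mm rim if the tray is tipped over about 40 degrees or jerked.
- empty_tray: A second tray of exactly the same shape without a pearl, lying beside the first with its handle the same way; either may be the nearer. Leave it.
- magnifier: Stand of the magnifier, fixed: cast base 110 x 120 x 16 mm, steel column 22 mm thick at its middle. Origin: underside of the base, on the column's axis, which is also the upright swivel axis of the lens arm. The stand's own -x is the direction, from the column, in which the arm points when against its stop.
- lens_arm (a joint): Swivel angle of the lens arm in rad about the column, counter-clockwise from above: 0 folded away to the robot's left, 1.2 swung out against the stop. It turns stiffly (about 2 N at the knob) and stays where it is left.
- lens_center (a point): Centre of the round glass lens, 170 mm from the column axis, 224 mm above the bench; axes as the arm's, z up. Its white ring is 108 mm across, 212 to 236 mm above the bench. The arm is a bar 16 mm wide from column to ring, 220 to 232 mm up; nothing of the stand is above 244 mm but the knob.
- lens_knob (a point): Grip point of the upright black round knob on top of the lens arm, 105 mm from the column axis: 18 mm across, from 237 to 269 mm above the bench; this point is on its axis at 258 mm.
- tub: White round tub of small pearls, 112 mm across, 70 mm tall. Leave it. Origin: centre of its underside.
- tree: Ornamental wire tree with pearls in a white pot, 72 mm across, about 170 mm tall. Leave it. Origin: centre of its underside.
- glue: Yellow glue tube lying flat, about 100 mm long, 14 mm high. Leave it. Origin: centre of its underside.
- block: Steel forming block 58 x 58 x 28 mm. Leave it. Origin: centre of its underside.
- pin_vise: Small steel and brass pin vise lying flat, about 95 mm long, 13 mm high. Leave it. Origin: under its middle.
- jar: Brown glass jar 54 mm across, 60 mm tall. Leave it. Origin: centre of its underside.
- pearl: The loose pearl itself, a plain white ball; for its place use point pearl_center (this body's origin is a point on its surface that turns as it rolls).

How it is judged:
By the outcome, as a careful person would: the job done as asked, in the order asked, and still so for the second after the job is handed in, while the arm keeps its last pose, push and grip.
It also fails if it takes over 56 s, if anything falls off the work surface, if the arm or the gripper's body presses on something with over 40 N, if the wrist force passes 120 N, or if a joint passes its speed limit or range.

### The arm

A 6-joint arm with a two-finger parallel gripper is mounted at the origin on the work surface. World frame = base frame: x ahead of the robot, y to its left, z up, the work surface at z = 0. Lengths are in m, angles in rad, forces in N, time in s.
With the tool pointing down it reaches from about 0.425 to 1.125 m from the base axis. Payload 14.9 kg.
Tool frame: the origin (TCP) lies at the centre of the arm's flange, where the gripper is bolted on; the fingertips stand manip.tip_extent ahead of it and the grasp point (between the pads) lies 172 mm ahead of it (manip.tip_extent is the distance from the TCP to the fingertips, in m); z points along the fingers, y is the line along which they close (so a half turn about z gives the same grasp; the last joint's range is limited). The gripper opens to 91 mm and grips with 3 to 60 N. Pads are 32 mm wide; open, the fingers measure 118 mm over their backs; the gripper's body (76 mm by 178 mm) begins 60 mm behind the grasp point.
Start: joints at [1.196, 0.379, 1.734, -0, 1.028, -0.033], TCP at [0.235, 0.66, 0.405] pointing down, gripper open.
Joint ranges: [-2.77, 2.77], [-0.74, 2.19], [0, 2.66], [-1.06, 4.2], [0.31, 2.87], [-3.08, 3.08]. Speed limits (rad/s): [1.89, 1.89, 2.39, 3.14, 3.14, 3.14].

### API

Orientations are given as a rotation vector (axis times angle).
In Python, from workcell import manip, viewer, job gives the robot as it stands.
- The arm moves only by the shell command python3 -m jog 'ROWS' [OPENING]. ROWS is JSON, a list of rows, each a list of 2 entries, a list of its own where there are three numbers: the shift along the world's x, y, z in cm, then the turn, a rotation vector about the world's x, y, z in rad. In form: [[[tx, ty, tz], [ax, ay, az]], ...]. A call has 1 to 5 rows; each row shifts and turns the commanded pose from where the row before left it; what a row does not reach is not made up. A row lasts 1/10 s, in which the tool goes at most 50 mm and 8.59 degrees, less where a joint would pass 70% of its speed; a pose out of reach is approached as far as the arm can. A call is refused whole if a number of a shift passes 5 or a number of a turn 0.15, either way. A call with a gripper value outside its range is refused whole. OPENING is the opening in per cent of the stroke, from 0 (shut) to 100 (fully open), set as the call begins (- or left out, the last holds). The fingers move at their own pace and stop on an object; the grip force is fixed at half the most. Time passes only in rows, so rows that do not move let the fingers close. It gives the time, the measured TCP pose, the force, the opening and the grip force at its end, in the units of the state.
- manip.observe(): the state, without advancing time (a new reading comes with each control period).
- viewer.capture(name): name is "side" or "top" or "wrist"; returns a dict with "image" (420x560x3 uint8, blue, green, red), "camera_matrix" (3x3 intrinsics, pixels), "D" ([k1, k2, p1, p2, k3] as OpenCV has them; the pictures are not rectified), "R" (3x3) and "t" (3): a world point X has camera coordinates R X + t. Camera axes: x right, y down, z forward; pixel columns grow to the right and rows downward; lengths in m; the calibration is good to about 2 mm. A picture is of the moment at which its call begins. There is no depth.
- job.close_job(): hands the job in; it is judged then, once.
The state is a dict: "t": time; "joint_pos": joint angles; "joint_velocities": joint speeds; "tau": joint torques, N m; "eef_pos": TCP position; "eef_rot": TCP orientation; "contact_force": force on the tool from outside, world axes, zero at the start; "ft_torque": the same for the moment, N m; "gripper_width": opening from 0.0 (shut) to 1.0 (fully open); "grasp_force": force on a finger pad.
Only numpy, scipy, OpenCV 4.12 (cv2) and the standard library are available. Lean on these libraries where they do the work, as an engineer would, in place of code of your own. Each camera call takes 0.05 s, during which the arm holds its last target. There are 200 camera calls.

## Working session

There is one attempt and no reset: what is moved stays moved. The work goes in short steps, Python scripts to look and compute and a shell command to move; the robot and the scene stay as the last step left them, time stands still between calls to the robot, and variables do not carry over. Pictures are saved under pics/ and viewed, at most 10 in all, crops included, and the job is handed in when it is done.

```bash
mkdir -p pics
python3 - <<'E'
from workcell import manip, viewer
import cv2,json
for n in("top","side"):
    c=viewer.capture(n); cv2.imwrite(f"pics/{n}0.png",c["image"])
    print(n,c["camera_matrix"],c["D"],c["R"],c["t"])
print(manip.observe(),manip.tip_extent)
E
```

```text
top [[515.59611265   0.         276.7747094 ]
 [  0.         515.59611265 213.72781076]
 [  0.           0.           1.        ]] [-0.01225296  0.          0.          0.          0.        ] [[-0.01907676 -0.9995063   0.02496459]
 [-0.99783764  0.01746225 -0.06336489]
 [ 0.06289767 -0.02611941 -0.99767813]] [0.08562204 0.61582982 1.3022273 ]
side [[542.92601381   0.         281.19934959]
 [  0.         542.92601381 209.14562055]
 [  0.           0.           1.        ]] [0.05256707 0.         0.         0.         0.        ] [[ 0.85835905 -0.51302731  0.004766  ]
 [-0.40126836 -0.6771029  -0.61685928]
 [ 0.31969273  0.5275743  -0.78705903]] [-0.470806    0.39413509  1.34071467]
{'t': 0.1, 'joint_pos': array([ 1.19569468e+00,  3.79356164e-01,  1.73471702e+00, -1.68014850e-05,
        1.02847006e+00, -3.33252706e-02]), 'joint_velocities': array([-1.22119222e-03, -9.14478828e-04, -1.06186669e-03,  2.38327386e-05,
        2.48301730e-04, -2.79474688e-03]), 'tau': array([-3.47462541e-03, -7.65038180e+01, -4.35284114e+01,  6.50131563e-02,
        3.98375967e-02, -2.81437525e-05]), 'eef_pos': array([0.23457587, 0.6593517 , 0.40415638]), 'eef_rot': array([-5.34208035e-01, -3.09565846e+00,  1.46666211e-03]), 'contact_force': array([-0.71155621, -0.66830813,  0.67040006]), 'ft_torque': array([-0.0159853 , -0.02466647,  0.00476207]), 'grasp_force': 0.0, 'gripper_width': 0.9988833243412125} 0.1908
```

View pics/top0.png

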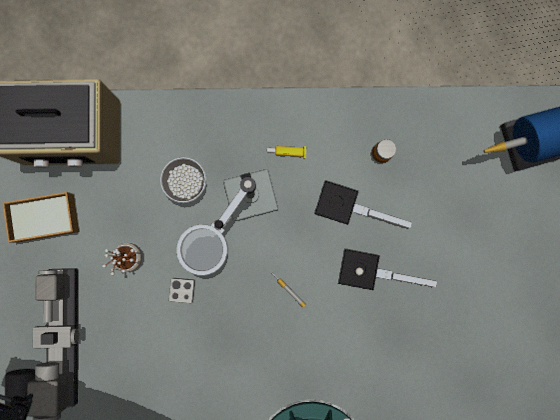

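View pics/side0.png

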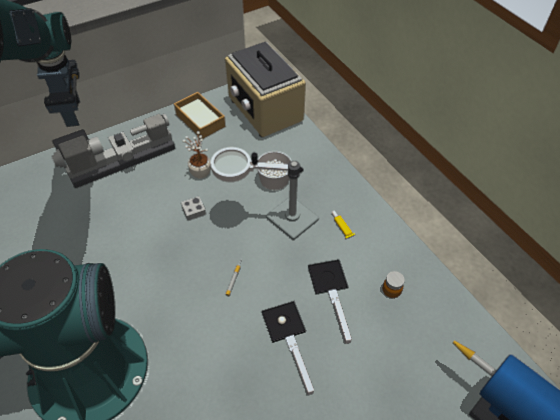

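The top view shows the pearl tray as the nearer one, with the pearl at (360,271) and its handle running right to (436,284). The column is at (248,185), the knob at (219,225) and the lens at (203,250). The side view agrees. Next I'll take enlarged crops.

Run:
```python
import cv2
im=cv2.imread("pics/top0.png")
cv2.imwrite("pics/c1.png",cv2.resize(im[165:285,165:285],None,fx=5,fy=5,interpolation=cv2.INTER_CUBIC))
cv2.imwrite("pics/c2.png",cv2.resize(im[235:305,320:445],None,fx=6,fy=6,interpolation=cv2.INTER_CUBIC))
```

```text
(no output)
```

View pics/c1.png

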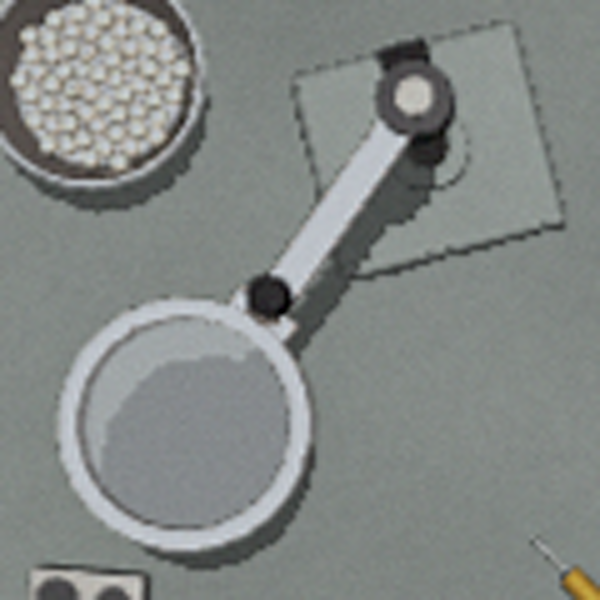

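View pics/c2.png

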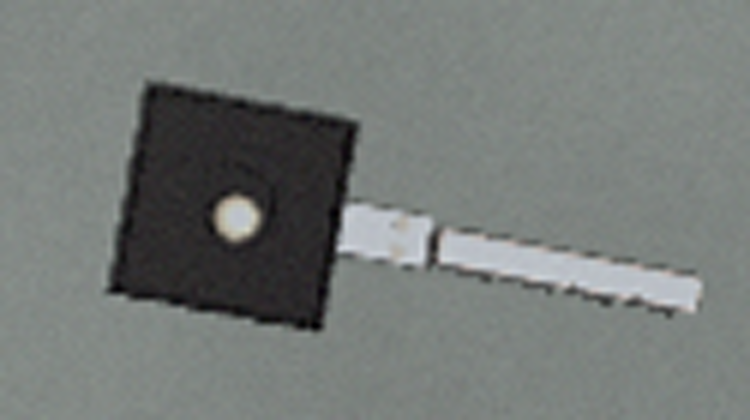

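The first crop shows the column top at (415,95), the knob at (268,297), the ring centre at (186,424), and the base corners. The second shows the pan corners at (147,83), (358,122), (322,330) and (110,290), the bar from (440,247) to (699,294), and the pearl at (238,218).

```bash
cat > h.py <<'E'
import numpy as np,cv2
from workcell import manip,viewer
def px2w(c,uv,z):
    K,D,R,t=[np.array(c[k],float) for k in("camera_matrix","D","R","t")]
    p=cv2.undistortPoints(np.array([[uv]],float),K,D)[0,0]
    d=R.T@np.r_[p,1]; o=-R.T@t
    return o+d*(z-o[2])/d[2]
E
python3 - <<'E'
from h import *
from scipy.spatial.transform import Rotation as Ro
np.set_printoptions(precision=4,suppress=True)
c=viewer.capture("top")
f1=lambda u,v,z:px2w(c,((u+.5)/5-.5+165,(v+.5)/5-.5+165),z)
f2=lambda u,v,z:px2w(c,((u+.5)/6-.5+320,(v+.5)/6-.5+235),z)
k=f1(268,297,.269);col=f1(415,95,.244);l=f1(186,424,.236)
b=np.array([f1(*p,.016) for p in((512,22),(565,222),(358,277),(292,78))])
print("knob",k,"col",col,"lens",l)
print("r",np.linalg.norm((k-col)[:2]),np.linalg.norm((l-col)[:2]))
cur=np.arctan2(*(l-col)[1::-1]); 
d=(b[1]-b[0])+(b[2]-b[3]); st=np.arctan2(d[1],d[0])%(2*np.pi)
d2=(b[0]-b[3])+(b[1]-b[2]); print("other edge perp",np.degrees(np.arctan2(d2[1],d2[0])))
print("base sides",np.linalg.norm(b[1]-b[0]),np.linalg.norm(b[0]-b[3]),"mean",b.mean(0))
print("cur,stop deg",np.degrees([cur,st]))
for r in(.105,.17):print(col[:2]+r*np.array([np.cos(st),np.sin(st)]))
t=np.array([f2(*p,.01) for p in((147,83),(358,122),(322,330),(110,290))])
h0,h1=f2(440,247,.024),f2(699,294,.024)
print("tray",t.mean(0),"handle",h0,h1,"pearl",f2(238,218,.0135))
d=h1-t.mean(0);a=np.arctan2(d[1],d[0]);print("handle dir",np.degrees(a),np.linalg.norm((h1-t.mean(0))[:2]),np.linalg.norm((h0-t.mean(0))[:2]))
print("grip",t.mean(0)[:2]+.145*np.array([np.cos(a),np.sin(a)]))
s=manip.observe();print(Ro.from_rotvec(s["eef_rot"]).as_matrix(),s["eef_pos"])
g=cv2.imread("pics/top0.png")
for n,u,v,z in(("block",181,291,.028),("tub",184,185,.07),("tree",126,258,.06),("vise",290,291,.01),("lathe",76,270,.06)):print(n,px2w(c,(u,v),z))
E
```

```text
knob [0.5824 0.2024 0.269 ] col [0.6684 0.1411 0.244 ] lens [0.5305 0.2406 0.236 ]
r 0.10561023460710363 0.17003003095194363
other edge perp -76.30167959951254
base sides 0.10695397250598805 0.11682413332064819 mean [0.6681 0.1396 0.016 ]
cur,stop deg [144.1812 195.6062]
[0.5673 0.1129]
[0.5047 0.0954]
tray [ 0.4719 -0.1338  0.01  ] handle [ 0.4535 -0.2184  0.024 ] [ 0.4312 -0.3287  0.024 ] pearl [ 0.467  -0.1345  0.0135]
handle dir -101.79087653084274 0.19918317272318015 0.08666396782121003
grip [ 0.4423 -0.2757]
[[-0.9422  0.3351 -0.0003]
 [ 0.3351  0.9422 -0.0007]
 [ 0.     -0.0008 -1.    ]] [0.2346 0.6594 0.4042]
block [0.4267 0.3187 0.028 ]
tub [0.6888 0.3026 0.07  ]
tree [0.5124 0.4473 0.06  ]
vise [0.4194 0.0441 0.01  ]
lathe [0.4854 0.569  0.06  ]
```

```bash
R='[[[2.3,-3.05,2],[0,0,-0.02]],[[2.3,-3.05,2],[0,0,-0.02]],[[2.3,-3.05,2],[0,0,-0.02]],[[2.3,-3.05,2],[0,0,-0.02]],[[2.3,-3.05,1],[0,0,-0.02]]]'
python3 -m jog '[[[2.3,-3.05,2],[0,0,-0.02]],[[2.3,-3.05,2],[0,0,-0.02]],[[2.3,-3.05,2],[0,0,-0.02]],[[2.3,-3.05,2],[0,0,-0.02]],[[2.3,-3.05,1],[0,0,-0.02]]]' 100
python3 -m jog '[[[2.3,-3.05,0],[0,0,-0.02]],[[2.3,-3.05,0],[0,0,-0.02]],[[2.3,-3.05,0],[0,0,-0.02]],[[2.3,-3.05,0],[0,0,-0.02]],[[2.3,-3.05,0],[0,0,-0.02]]]'
python3 -m jog '[[[2.3,-3.05,0],[0,0,-0.02]],[[2.3,-3.05,0],[0,0,-0.02]],[[2.3,-3.05,0],[0,0,-0.02]],[[2.3,-3.05,0],[0,0,-0.02]],[[2.3,-3.05,0],[0,0,0]]]'
python3 -m jog '[[[0,0,0],[0,0,0]],[[0,0,0],[0,0,0]]]'
```

```text
t: 0.65
eef_pos: [0.3504, 0.5058, 0.4964]
eef_rot: [0.689, 3.064, 0.002]
contact_force: [0.9, -0.8, 0.6]
gripper_width: 1.004
grasp_force: 0.0
t: 1.15
eef_pos: [0.4653, 0.3531, 0.4947]
eef_rot: [-0.842, -3.027, 0.0]
contact_force: [0.3, -0.2, 0.4]
gripper_width: 0.999
grasp_force: 0.0
t: 1.65
eef_pos: [0.5803, 0.2006, 0.4946]
eef_rot: [-0.962, -2.99, 0.0]
contact_force: [0.1, 0.2, -0.1]
gripper_width: 0.999
grasp_force: 0.0
t: 1.85
eef_pos: [0.5798, 0.2015, 0.4944]
eef_rot: [-0.963, -2.99, 0.0]
contact_force: [0.0, 0.5, -0.2]
gripper_width: 1.001
grasp_force: 0.0
```

```bash
python3 -m jog '[[[0.1,0,-1.5],[0,0,0]],[[0.1,0,-1.5],[0,0,0]],[[0,0,-1.5],[0,0,0]],[[0,0,-1.0],[0,0,0]],[[0,0,-0.6],[0,0,0]]]'
python3 -m jog '[[[0,0,0],[0,0,0]],[[0,0,0],[0,0,0]],[[0,0,0],[0,0,0]],[[0,0,0],[0,0,0]],[[0,0,0],[0,0,0]]]' 26
python3 - <<'E'
import numpy as np
th=np.radians(144.2+np.arange(11)*5.1)
print(np.round(np.diff(10.5*np.c_[np.cos(th),np.sin(th)],axis=0),2).tolist())
E
```

```text
t: 2.35
eef_pos: [0.5813, 0.2023, 0.432]
eef_rot: [-0.96, -2.99, 0.002]
contact_force: [0.9, 0.3, 0.0]
gripper_width: 1.002
grasp_force: 0.0
t: 2.85
eef_pos: [0.5817, 0.202, 0.4341]
eef_rot: [0.961, 2.99, 0.001]
contact_force: [-0.2, -0.2, -0.4]
gripper_width: 0.589
grasp_force: 0.0
[[-0.51, -0.78], [-0.44, -0.82], [-0.37, -0.86], [-0.29, -0.89], [-0.21, -0.91], [-0.13, -0.93], [-0.04, -0.93], [0.04, -0.93], [0.12, -0.93], [0.2, -0.91]]
```

```bash
python3 -m jog '[[[0,0,0],[0,0,0]],[[0,0,0],[0,0,0]],[[0,0,0],[0,0,0]],[[0,0,0],[0,0,0]],[[0,0,0],[0,0,0]]]'
python3 -m jog '[[[-0.51,-0.78,0],[0,0,0.089]],[[-0.44,-0.82,0],[0,0,0.089]],[[-0.37,-0.86,0],[0,0,0.089]],[[-0.29,-0.89,0],[0,0,0.089]],[[-0.21,-0.91,0],[0,0,0.089]]]'
python3 -m jog '[[[-0.13,-0.93,0],[0,0,0.089]],[[-0.04,-0.93,0],[0,0,0.089]],[[0.04,-0.93,0],[0,0,0.089]],[[0.06,-0.46,0],[0,0,0.045]],[[0.06,-0.46,0],[0,0,0.045]]]'
```

```text
t: 3.35
eef_pos: [0.5817, 0.2021, 0.4337]
eef_rot: [0.961, 2.991, 0.0]
contact_force: [1.2, 0.7, -0.2]
gripper_width: 0.259
grasp_force: 0.8
t: 3.85
eef_pos: [0.5635, 0.1592, 0.434]
eef_rot: [0.271, 3.129, 0.001]
contact_force: [3.0, 1.8, -0.1]
gripper_width: 0.262
grasp_force: 1.2
t: 4.35
eef_pos: [0.5634, 0.1221, 0.4339]
eef_rot: [-0.285, 3.128, 0.001]
contact_force: [1.5, 2.3, 0.1]
gripper_width: 0.261
grasp_force: 1.0
```

Pushing at about 2–3 N so far; I'll push on gently to the stop.

```bash
python3 -m jog '[[[0.1,-0.45,0],[0,0,0.045]],[[0.1,-0.45,0],[0,0,0.045]],[[0,0,0],[0,0,0]]]'
python3 -m jog '[[[0.06,-0.25,0],[0,0,0]],[[0,0,0],[0,0,0]]]'
python3 -m jog '[[[0.05,-0.2,0],[0,0,0]],[[0,0,0],[0,0,0]]]'
```

```text
t: 4.65
eef_pos: [0.5654, 0.1134, 0.4339]
eef_rot: [-0.425, 3.112, 0.002]
contact_force: [0.3, 4.9, 1.1]
gripper_width: 0.261
grasp_force: 2.0
t: 4.85
eef_pos: [0.5657, 0.1123, 0.4338]
eef_rot: [0.421, -3.113, -0.008]
contact_force: [-3.6, 24.6, 1.5]
gripper_width: 0.259
grasp_force: 12.4
t: 5.05
eef_pos: [0.5659, 0.1115, 0.4338]
eef_rot: [0.421, -3.113, -0.013]
contact_force: [-7.6, 41.3, 1.1]
gripper_width: 0.265
grasp_force: 20.9
```

```bash
python3 -m jog '[[[-0.1,0.4,0],[0,0,0]],[[-0.05,0.25,0],[0,0,0]],[[0,0,0],[0,0,0]],[[0,0,0],[0,0,0]]]' 50
python3 -m jog '[[[0,0,0.7],[0,0,0]],[[0,0,1.5],[0,0,0]],[[0,0,2],[0,0,0]],[[0,0,2],[0,0,0]],[[0,0,1],[0,0,0]]]' 
python3 -m jog '[[[-0.82,-2.6,0],[0,0,-0.136]],[[-0.82,-2.6,0],[0,0,-0.136]],[[-0.82,-2.6,0],[0,0,-0.136]],[[-0.82,-2.6,0],[0,0,-0.136]],[[-0.82,-2.6,0],[0,0,-0.136]]]' 70
python3 -m jog '[[[-0.82,-2.6,0],[0,0,-0.136]],[[-0.82,-2.6,0],[0,0,-0.136]],[[-0.82,-2.6,0],[0,0,-0.136]],[[-0.82,-2.6,0],[0,0,-0.136]],[[-0.82,-2.6,0],[0,0,-0.136]]]'
python3 -m jog '[[[-0.82,-2.6,-2],[0,0,-0.136]],[[-0.82,-2.6,-2],[0,0,-0.136]],[[-0.82,-2.6,-2],[0,0,-0.136]],[[-0.82,-2.6,-2],[0,0,-0.136]],[[-0.82,-2.6,-1],[0,0,-0.136]]]'
python3 -m jog '[[[0,0,0],[0,0,0]],[[0,0,0],[0,0,0]]]'
python3 - <<'E'
from h import *
for n in("top","wrist"):
    c=viewer.capture(n);cv2.imwrite(f"pics/{n}1.png",c["image"])
a=cv2.imread("pics/top1.png");b=cv2.imread("pics/wrist1.png")
A=cv2.resize(a[150:300,170:450],(800,429),interpolation=cv2.INTER_CUBIC)
cv2.imwrite("pics/A.png",A)
print(manip.observe()["eef_pos"])
E
```

```text
t: 5.45
eef_pos: [0.565, 0.1151, 0.4337]
eef_rot: [0.423, -3.113, 0.0]
contact_force: [-0.0, -0.2, -0.3]
gripper_width: 0.497
grasp_force: 0.0
t: 5.95
eef_pos: [0.5652, 0.1152, 0.5088]
eef_rot: [-0.423, 3.11, 0.0]
contact_force: [0.2, 0.1, -0.2]
gripper_width: 0.498
grasp_force: 0.0
t: 6.45
eef_pos: [0.5234, -0.0157, 0.5062]
eef_rot: [0.648, 3.074, 0.0]
contact_force: [1.1, 0.6, 0.7]
gripper_width: 0.699
grasp_force: 0.0
t: 6.95
eef_pos: [0.4824, -0.1457, 0.5063]
eef_rot: [1.636, 2.682, 0.0]
contact_force: [1.0, -0.2, -0.4]
gripper_width: 0.704
grasp_force: 0.0
t: 7.45
eef_pos: [0.4411, -0.2756, 0.4146]
eef_rot: [-2.436, -1.982, 0.001]
contact_force: [0.8, -0.8, 0.6]
gripper_width: 0.698
grasp_force: 0.0
t: 7.65
eef_pos: [0.4418, -0.275, 0.4159]
eef_rot: [-2.431, -1.99, -0.0]
contact_force: [0.2, 0.4, 0.1]
gripper_width: 0.699
grasp_force: 0.0
[ 0.44218338 -0.27430163  0.41635857]
```

View pics/A.png

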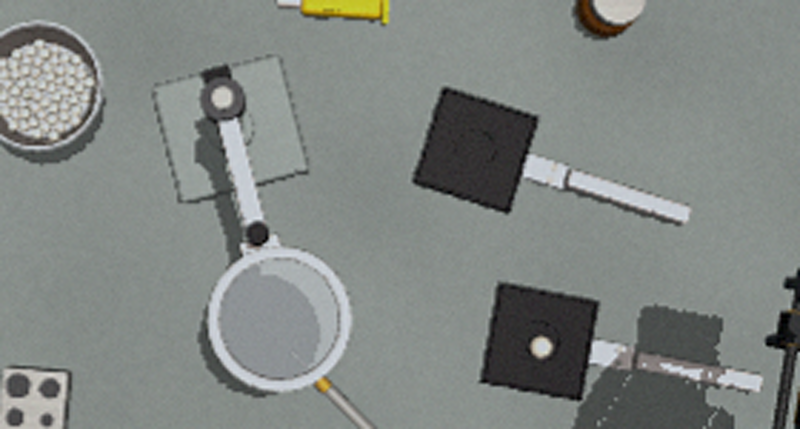

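View pics/wrist1.png

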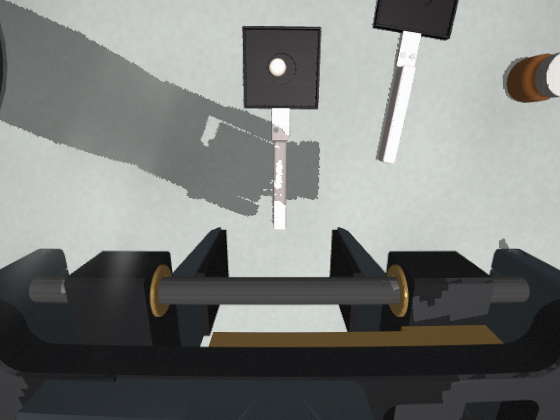

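The top crop shows the arm parallel to the base edge, so it is at its stop, with the ring centre at (280,319). The wrist view shows the bar at x≈280, centred and parallel between the fingers, with the pearl in its pocket at (278,67). Descending next: the tips lie 18.8 mm below the grasp point, so TCP z is about 0.194.

```bash
python3 -m jog '[[[0,0,-3.5],[0,0,0]],[[0,0,-3.5],[0,0,0]],[[0,0,-3.5],[0,0,0]],[[0,0,-3.5],[0,0,0]],[[0,0,-3.5],[0,0,0]]]'
python3 -m jog '[[[0,0,-1.5],[0,0,0]],[[0,0,-1.2],[0,0,0]],[[0,0,-1],[0,0,0]],[[0,0,-0.5],[0,0,0]],[[0,0,-0.3],[0,0,0]]]'
python3 -m jog '[[[0,0,0],[0,0,0]],[[0,0,0],[0,0,0]]]'
python3 - <<'E'
from h import *
c=viewer.capture("top")
s=800/280
l=px2w(c,(280.5/s-.5+170,319.5/s-.5+150),.236);k=px2w(c,(257.5/s-.5+170,233.5/s-.5+150),.269);t=px2w(c,(222.5/s-.5+170,98/s-.5+150),.244)
print(l,k,t,np.degrees(np.arctan2(*(l-t)[1::-1])))
E
```

```text
t: 8.25
eef_pos: [0.4425, -0.274, 0.2402]
eef_rot: [2.428, 1.992, 0.001]
contact_force: [0.9, 0.5, 0.1]
gripper_width: 0.7
grasp_force: 0.0
t: 8.75
eef_pos: [0.4423, -0.2749, 0.1961]
eef_rot: [2.43, 1.989, 0.0]
contact_force: [-0.1, 0.0, -0.0]
gripper_width: 0.703
grasp_force: 0.0
t: 8.95
eef_pos: [0.4421, -0.2748, 0.1963]
eef_rot: [2.43, 1.989, 0.0]
contact_force: [0.1, -0.4, -0.3]
gripper_width: 0.703
grasp_force: 0.0
[0.50256768 0.10131704 0.236     ] [0.5658629  0.11707148 0.269     ] [0.66797284 0.14160368 0.244     ] -166.31137427932623
```

```bash
python3 -m jog '[[[0,0,-0.2],[0,0,0]],[[0,0,0],[0,0,0]],[[0,0,0],[0,0,0]],[[0,0,0],[0,0,0]],[[0,0,0],[0,0,0]]]' 24
python3 -m jog '[[[0,0,0],[0,0,0]],[[0,0,0],[0,0,0]],[[0,0,0],[0,0,0]],[[0,0,0],[0,0,0]],[[0,0,0],[0,0,0]]]' 0
python3 -m jog '[[[0,0,0],[0,0,0]],[[0,0,0.2],[0,0,0]],[[0,0,0.3],[0,0,0]],[[0,0,0.3],[0,0,0]],[[0,0,0.2],[0,0,0]]]'
python3 -m jog '[[[0,0,0],[0,0,0]],[[0,0,0],[0,0,0]],[[0,0,0],[0,0,0]]]'
python3 - <<'E'
from h import *
c=viewer.capture("wrist");cv2.imwrite("pics/w2.png",c["image"])
cv2.imwrite("pics/s2.png",cv2.resize(viewer.capture("side")["image"][230:420,200:400],None,fx=3,fy=3,interpolation=cv2.INTER_CUBIC))
print(manip.observe()["ft_torque"])
E
```

```text
t: 9.5
eef_pos: [0.4419, -0.2747, 0.1937]
eef_rot: [-2.431, -1.99, 0.0]
contact_force: [0.2, -0.1, -0.6]
gripper_width: 0.293
grasp_force: 0.0
t: 10.0
eef_pos: [0.442, -0.2747, 0.1938]
eef_rot: [2.431, 1.99, 0.0]
contact_force: [0.9, -0.8, 0.4]
gripper_width: 0.171
grasp_force: 30.0
t: 10.5
eef_pos: [0.4419, -0.2747, 0.2041]
eef_rot: [2.431, 1.99, 0.0]
contact_force: [-0.6, 0.9, -2.1]
gripper_width: 0.172
grasp_force: 30.0
t: 10.8
eef_pos: [0.4419, -0.2747, 0.2037]
eef_rot: [-2.431, -1.99, 0.0]
contact_force: [-0.8, -0.6, -1.9]
gripper_width: 0.172
grasp_force: 30.0
[-0.20634292  0.07985243 -0.01957239]
```

View pics/s2.png

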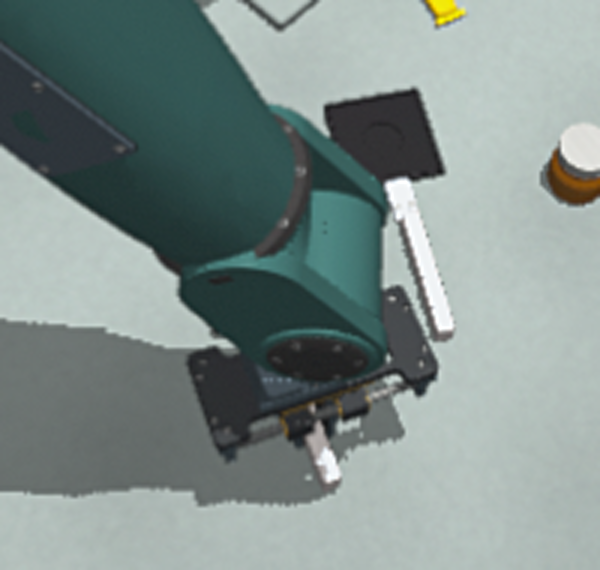

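The side view is blocked by the arm, but the force of about 2 N and moment of about 0.2 Nm say the tray is off the bench. I'll lift it gently and check for droop in the wrist view.

```bash
python3 -m jog '[[[0,0,0.3],[0,0,0]],[[0,0,0.6],[0,0,0]],[[0,0,0.9],[0,0,0]],[[0,0,1],[0,0,0]],[[0,0,1],[0,0,0]]]'
python3 -m jog '[[[0,0,1],[0,0,0]],[[0,0,0.6],[0,0,0]],[[0,0,0.3],[0,0,0]],[[0,0,0],[0,0,0]],[[0,0,0],[0,0,0]]]'
python3 - <<'E'
from h import *
from scipy.spatial.transform import Rotation as Ro
c=viewer.capture("wrist")["image"]
b=cv2.imread("pics/w2.png")
cv2.imwrite("pics/w3.png",np.hstack([cv2.resize(i[0:240,180:380],(400,480),interpolation=cv2.INTER_CUBIC) for i in(b,c)]))
print(manip.observe()["ft_torque"])
E
```

```text
t: 11.4
eef_pos: [0.442, -0.2747, 0.2429]
eef_rot: [2.431, 1.989, 0.0]
contact_force: [0.3, 0.3, -2.3]
gripper_width: 0.175
grasp_force: 30.0
t: 11.9
eef_pos: [0.4418, -0.2746, 0.2605]
eef_rot: [-2.431, -1.99, 0.0]
contact_force: [-0.1, 0.0, -2.3]
gripper_width: 0.173
grasp_force: 30.0
[-0.20396905  0.09521581  0.01724074]
```

View pics/w3.png

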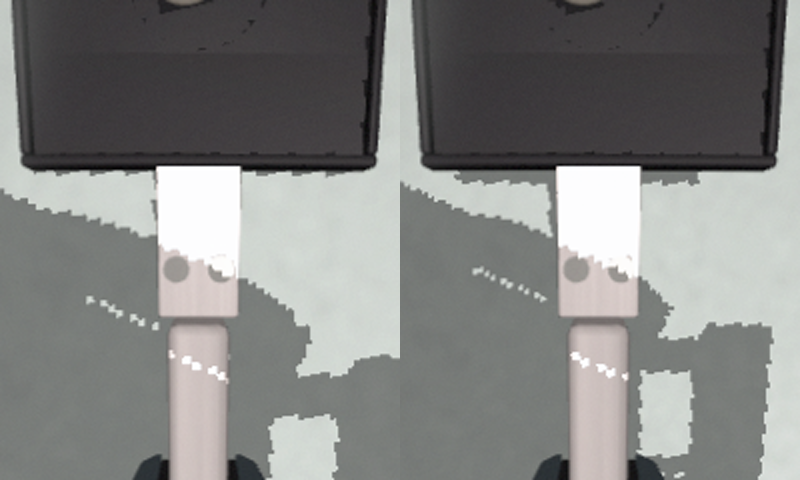

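Run:
```python
from h import *
from scipy.spatial.transform import Rotation as Ro
from scipy.optimize import least_squares
c=viewer.capture("wrist");s=manip.observe();T=Ro.from_rotvec(s["eef_rot"]).as_matrix();p=s["eef_pos"]
# view crop: orig = (u+.5)/2-.5+180 ; right panel u-400
U=[((u-400+.5)/2-.5+180,(v+.5)/2-.5) for u,v in((421,160),(777,160),(571,324),(627,324))]
P=np.array([[-46,-46,10],[-46,46,10],[-85,-8,24],[-85,8,24]])/1e3
P[:,1]*=-1
g=p+T@[0,0,.172]
yw=T[:,1]*np.sign(T[:,1][0]);  # world closing axis
z=np.array([0,0,1.]);
x=np.array([-T[0,0],-T[1,0],0]); x=x*np.sign(x[1]) ; x/=np.linalg.norm(x); y=np.cross(z,x)
print("tray x axis",x)
def model(q):
    dist,lat,dr,yaw=q
    Rt=np.c_[x,y,z]@Ro.from_euler("zy",[yaw,dr]).as_matrix()
    piv=np.array([-dist,lat,.022])  # grasp point in tray frame (z from before lift)
    return Rt,g-Rt@piv
def f(q):
    Rt,o=model(q)
    W=P@Rt.T+o
    pr=cv2.projectPoints(W,cv2.Rodrigues(np.array(c["R"]))[0],np.array(c["t"]),np.array(c["camera_matrix"]),np.array(c["D"]))[0][:,0]
    return (pr-U).ravel()
r=least_squares(f,[.145,0,0,0]);print(r.x,r.fun.round(1))
Rt,o=model(r.x);pk=Rt@[0,0,.0035]+o
print("droop deg",np.degrees(r.x[2]),"pocket",pk,"to go cm",100*(np.array([.503,.101,.124])-pk), "nom droop0 res",f([r.x[0],0,0,0]).round(1))
```

```text
tray x axis [ 0.1977264   0.98025725 -0.        ]
[ 1.44669552e-01  1.05414894e-03 -2.02992451e-02 -2.50085095e-05] [-1.   1.1  1.1  1.1 -2.1 -1.   2.  -1. ]
droop deg -1.1630610692282903 pocket [ 0.47141941 -0.13259039  0.07276416] to go cm [ 3.15805852 23.35903894  5.12358373] nom droop0 res [-1.9  2.2 -2.1  2.1 -4.1 -1.4 -0.2 -1.4]
```

The tray sits level to about 1° and hasn't shifted in the grip, and the pearl is in its pocket. Carrying it smoothly to the lens.

```bash
python3 -m jog '[[[0.03,0.2,0.3],[0,0,0]],[[0.07,0.5,0.5],[0,0,0]],[[0.11,0.8,0.6],[0,0,0]],[[0.14,1,0.6],[0,0,0]],[[0.14,1,0.6],[0,0,0]]]'
python3 -m jog '[[[0.16,1.2,0.6],[0,0,0]],[[0.16,1.2,0.6],[0,0,0]],[[0.16,1.2,0.5],[0,0,0]],[[0.16,1.2,0.4],[0,0,0]],[[0.16,1.2,0.3],[0,0,0]]]'
python3 -m jog '[[[0.16,1.2,0],[0,0,0]],[[0.16,1.2,0],[0,0,0]],[[0.16,1.2,0],[0,0,0]],[[0.16,1.2,0],[0,0,0]],[[0.16,1.2,0],[0,0,0]]]'
python3 -m jog '[[[0.16,1.2,0],[0,0,0]],[[0.16,1.2,0],[0,0,0]],[[0.15,1.1,0],[0,0,0]],[[0.14,1,0],[0,0,0]],[[0.12,0.9,0],[0,0,0]]]'
python3 -m jog '[[[0.1,0.8,0],[0,0,0]],[[0.1,0.7,0],[0,0,0]],[[0.07,0.5,0],[0,0,0]],[[0.05,0.3,0],[0,0,0]],[[0.02,0.2,0],[0,0,0]]]'
python3 -m jog '[[[0,0,0],[0,0,0]],[[0,0,0],[0,0,0]],[[0,0,0],[0,0,0]],[[0,0,0],[0,0,0]],[[0,0,0],[0,0,0]]]'
python3 - <<'E'
from h import *
I=[]
for n,(y,x) in(("top",(170,140)),("wrist",(0,110)),("side",(100,150))):
    i=viewer.capture(n)["image"];cv2.imwrite(f"pics/{n}4.png",i)
    I.append(cv2.resize(i,(400,300),interpolation=cv2.INTER_AREA) if n=="side" else cv2.resize(i[y:y+150,x:x+200] if n=="top" else i,(400,300),interpolation=cv2.INTER_CUBIC))
I.append(cv2.resize(cv2.imread("pics/side4.png")[100:250,170:370],(400,300),interpolation=cv2.INTER_CUBIC))
cv2.imwrite("pics/m4.png",np.vstack([np.hstack(I[:2]),np.hstack(I[2:])]))
E
```

```text
t: 12.5
eef_pos: [0.4469, -0.2387, 0.2874]
eef_rot: [2.431, 1.99, 0.0]
contact_force: [-0.6, 0.0, -1.4]
gripper_width: 0.173
grasp_force: 30.0
t: 13.0
eef_pos: [0.4549, -0.1786, 0.3111]
eef_rot: [2.431, 1.99, 0.0]
contact_force: [0.0, 0.7, -1.2]
gripper_width: 0.176
grasp_force: 30.0
t: 13.5
eef_pos: [0.4629, -0.1187, 0.3106]
eef_rot: [-2.431, -1.99, 0.0]
contact_force: [-0.1, -0.2, -2.5]
gripper_width: 0.175
grasp_force: 30.0
t: 14.0
eef_pos: [0.4703, -0.0648, 0.3107]
eef_rot: [-2.431, -1.99, -0.0]
contact_force: [0.6, 0.6, -1.9]
gripper_width: 0.179
grasp_force: 30.0
t: 14.5
eef_pos: [0.4736, -0.0405, 0.3107]
eef_rot: [2.431, 1.99, 0.0]
contact_force: [-0.2, -0.1, -2.1]
gripper_width: 0.17
grasp_force: 30.0
t: 15.0
eef_pos: [0.4735, -0.0408, 0.3107]
eef_rot: [2.431, 1.99, 0.0]
contact_force: [0.6, -0.7, -1.2]
gripper_width: 0.173
grasp_force: 30.0
```

View pics/m4.png

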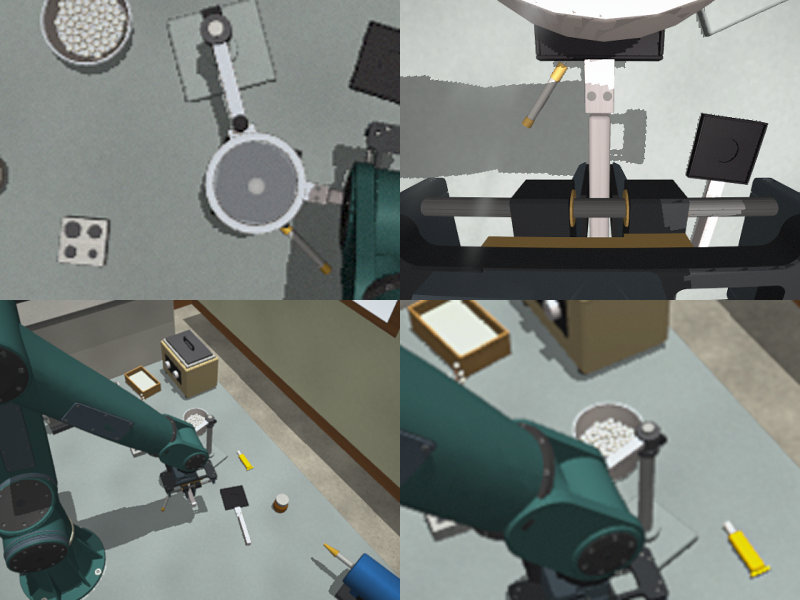

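The top panel shows the pearl through the lens at (257,186), within a pixel or two of the ring centre at (256,184), with the tray clear of the magnifier. Kinematics put the pocket at (0.503, 0.101, about 0.122). A final 2 mm lift, let it settle, then hand in.

```bash
python3 -m jog '[[[0,0,0.1],[0,0,0]],[[0,0,0.1],[0,0,0]],[[0,0,0],[0,0,0]],[[0,0,0],[0,0,0]],[[0,0,0],[0,0,0]]]'
python3 -m jog '[[[0,0,0],[0,0,0]],[[0,0,0],[0,0,0]],[[0,0,0],[0,0,0]],[[0,0,0],[0,0,0]],[[0,0,0],[0,0,0]]]'
python3 -c "
from workcell import job
print(job.close_job())"
```

```text
t: 15.65
eef_pos: [0.4735, -0.0407, 0.3127]
eef_rot: [-2.431, -1.99, -0.0]
contact_force: [0.3, 0.1, -2.4]
gripper_width: 0.177
grasp_force: 30.0
t: 16.15
eef_pos: [0.4735, -0.0407, 0.3127]
eef_rot: [2.431, 1.99, 0.0]
contact_force: [0.5, -0.5, -1.8]
gripper_width: 0.171
grasp_force: 30.0
the job is handed in; nothing more can be done
None
```

The job is handed in at about 16 s: the lens arm is against its stop, and the gripper is holding the pearl tray still and level to about 1°, its pocket centred under the lens and about 10 cm below it, with the pearl still in it; the hand-in gave no verdict.

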